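# Mount the snap gauge in its bench stand

### The arm

A 6-joint arm with a two-finger parallel gripper is mounted at the origin on a cart in front of the work surface, level with it; the furniture and walls round the work are solid. World frame = base frame: x ahead of the robot, y to its left, z up, the work surface at z = 0. Lengths are in m, angles in rad, forces in N, time in s.
With the tool pointing down it reaches from about 0.275 to 1 m from the base axis. Payload 8.4 kg.
Tool frame: the origin (TCP) lies on the centre line of the jaws, within the pads' length; the fingertips stand 17 mm ahead of it and the grasp point (between the pads) lies 2 mm behind it (bot.tcp_to_tips is the z of the fingertips in the tool frame, in m); z points along the fingers, y is the line along which they close (so a half turn about z gives the same grasp; the last joint's range is limited). The gripper opens to 85 mm and grips with 20 to 120 N. Pads are 22 mm wide; open, the fingers measure 114 mm over their backs; the gripper's body (76 mm by 85 mm) begins 54 mm behind the grasp point. The pads swing forward as they close: fully open they stand 13 mm farther back than shut.
Start: joints at [-1.312, 0.353, 1.633, -0, 1.155, -0.002], TCP at [0.161, -0.604, 0.248] pointing down, gripper open.
Joint ranges: [-2.63, 2.63], [-0.92, 2.1], [0.06, 2.66], [-1.3, 4.44], [0, 2.69], [-3.02, 3.02]. Speed limits (rad/s): [2.22, 2.22, 2.79, 3.14, 3.14, 3.14].

### API

Orientations are given as a unit quaternion [x, y, z, w].
In Python, from workcell import bot, hand, kinematics, get_obs, vision, hand_in gives the robot as it stands. The module is installed in compiled form; this text tells all that it offers. Calls block until the motion is done:
- bot.reach(position, orientation): joint-space move of the TCP to a pose.
- bot.servo_line(position, ori=None, velocity=0.15): straight line of the TCP; ori=None keeps the orientation; velocity is the mean speed in m/s.
- bot.goto_joints(angles): joint-space move.
- hand.move_gripper(opening, strength=None): finger opening in m; strength is the grip in N (None keeps the last); returns when the fingers have stopped.
- bot.dwell(seconds).
- kinematics.solve_ik(position, orientation): joint angles nearest the present ones, or None.
- get_obs(): the state.
- vision.read_camera(name): name is "scene" or "top" or "wrist"; returns a dict with "frame" (384x512x3 uint8, red, green, blue), "intrinsics" (3x3 intrinsics, pixels), "dist" ([k1, k2, p1, p2, k3] as OpenCV has them; the pictures are not rectified), "view" (4x4, takes a point from world to camera coordinates). Camera axes: x right, y down, z forward; pixel columns grow to the right and rows downward; lengths in m; the calibration is good to about 2 mm. A picture is of the moment at which its call begins. There is no depth.
A pose or a line that the arm cannot do raises bot.IKError and nothing moves.
- hand_in(): hands the job in; it is judged then, once.
The state is a dict: "time_s": time; "joint_pos": joint angles; "joint_vel": joint speeds; "joint_efforts": joint torques, N m; "position": TCP position; "orientation": TCP orientation; "wrist_force": force on the tool from outside, world axes, zero at the start; "ft_torque": the same for the moment, N m; "gripper_width": finger opening in m; "grip_force": force on a finger pad.
Only numpy, scipy, OpenCV 4.12 (cv2) and the standard library are available. Lean on these libraries where they do the work, as an engineer would, in place of code of your own. Each camera call takes 0.05 s, during which the arm holds its last target. There are 200 camera calls.

### The job

Draw the blue snap gauge up out of the sloping rack along its slot, and lower it (do not let it drop) upright into the slot of the grey bench stand, its mouth towards the end of the slot where the keeper bar is hinged, until its foot is fully home. Then swing the steel keeper bar shut over the gauge's foot until it snaps on to the spring plunger. Leave the yellow gauge and the loose parts on the table where they are.

Things in the scene. Friction and masses are not known exactly. Their poses are not given: they have to be found in the camera images.
- gauge_blue: Blue snap gauge: plate 10 mm thick (its y), 105 high. Steel foot 90 wide (x), 45 high; above it a blue C frame 50 wide (x +-25) with a 17 mm mouth opening to -x at z 65-82, 26 deep (front shoulder at z 45). Origin: middle of the foot's underside, z up the plate. 0.2 kg. Starts 44 mm deep in a rack slot, its z leaning 30 deg to the rack's front in the plate's plane; comes out along its +z.
- gauge_blue_mouth (a point): Entrance of the blue gauge's mouth: x = -25 mm, y = 0, z = 73.5 mm in the gauge's frame.
- gauge_yellow: The other snap gauge, same shape with a yellow frame and a 20 mm mouth, standing in the other slot of the rack, 72 mm beside the blue one. To be left alone.
- rack: Fixed rack: grey slotted block on a wedge, foot plate 150 x 140 mm. Origin: middle of its underside, front is -x. Two slots at y = +36 and -36 mm, each 14 mm wide, 94 long, 44 deep, floor centres at x = 0, z = 46; slots lean 30 deg to -x. Highest edge: rear of the block, 112 mm.
- stand: Fixed grey bench stand, base 134 (x) x 104 (y) x 12 mm. Origin: middle of the underside, front is -x. Two cheeks (tops z = 52, outer faces y +-35) form a vertical slot along x, 12.5 wide, 95 long between end stops, floor z = 12, 6 mm chamfers at the top. A gauge fully home stands on the floor, x axis along the stand's x, foot 5 mm above the cheeks.
- stand_slot (a point): Middle of the slot's floor, 12 mm above the table; axes as the stand.
- keeper (a joint): Keeper bar's hinge, vertical axis, rad: 0 = shut (bar across the slot over the front shoulder, towards the stand's -y), grows as it swings out to the stand's front; 1.57 = bar points to -x. Between 0.4 and 0.15 it must be pushed (about 5 N at the knob) over the sprung plunger nose, then snaps in and stays near 0. Elsewhere it stays where it is left.
- keeper_pivot (a point): Point on the keeper's hinge axis at the bar's mid height: x -37, y +24, z 64.5 mm in the stand's frame. Bar 8 mm thick (z 60.5 to 68.5), 3.5 mm above the shoulder of a gauge that is home.
- keeper_knob (a point): Centre of the top of the red upright knob on the keeper's free end, 14 mm diameter, standing 32 mm above the bar (top at z = 100.5 mm), 69 mm from the hinge axis.
- plunger (a joint): Travel of the sprung detent nose in the stand, m: 0 = up, 0.003 = pressed down under the bar's edge. It is up inside the bar's eye when the keeper is in its detent.
- bush_a: Loose flanged bush, 21 mm diameter, 16 mm high, upright on the table. Leave alone.
- bush_b: Loose flanged bush lying on the table, 21 mm. Leave alone.
- ring: Loose steel ring gauge, 44 mm diameter, 14 mm high, lying on the table. Leave alone.
There are look-alikes about, which are no part of the job. Leave any purple look-alike of the stand alone.

How it is judged:
On the way, in this order (a step that is already met when the one before it is completed fails the run):
1. the blue gauge is drawn clear of the rack (z of gauge_blue in the frame of rack above 0.085 m), for 0.1 s.
2. the blue gauge stands fully home in the stand, mouth to the front, with the keeper still open (z of gauge_blue in the frame of stand_slot below 0.003 m and horizontal distance between gauge_blue and stand_slot below 0.006 m and angle between gauge_blue's own z axis and vertical below 0.11 rad and x of gauge_blue_mouth in the frame of stand below -0.01 m and value of joint keeper above 0.3 rad), for 0.2 s.
At the end, for the whole second after the job is handed in: Blue gauge at rest in the stand, underside within 3 mm of the slot floor, within 6 mm of centre, upright within 6 degrees, mouth to the front; keeper within 0.06 rad of shut, plunger up within 1.5 mm; yellow gauge moved under 8 mm, bushes and ring under 20 mm (z of gauge_blue in the frame of stand_slot below 0.003 m and horizontal distance between gauge_blue and stand_slot below 0.006 m and angle between gauge_blue's own z axis and vertical below 0.11 rad and x of gauge_blue_mouth in the frame of stand below -0.01 m and value of joint keeper below 0.06 rad and value of joint plunger below 0.0015 m and linear speed of gauge_blue below 0.02 m/s and distance of gauge_yellow from where it was at the start of the episode below 0.008 m and distance of each of bush_a, bush_b, ring from where it was at the start of the episode below 0.02 m); the robot touches nothing.
It fails at once if the blue gauge is dropped (falls freely, faster than 0.6 m/s, out of the fingers) (linear speed of gauge_blue above 0.6 m/s and contact force between the fingers and gauge_blue below 0.1 N).
It fails at once if the yellow gauge is lifted or knocked by more than 20 mm (distance of gauge_yellow from where it was at the start of the episode above 0.02 m).
It fails at once if a bush or the ring gauge is knocked away by more than 30 mm (distance of any of bush_a, bush_b, ring from where it was at the start of the episode above 0.03 m).
It also fails if it takes over 61 s, if anything falls off the work surface, if the arm or the gripper's body presses on something with over 40 N, if the wrist force passes 120 N, or if a joint passes its speed limit or range.

## Working session

There is one attempt and no reset: what is moved stays moved. The work goes in short steps, each a Python script; the robot and the scene stay as the last script left them, time stands still between calls to the robot, and variables do not carry over. Pictures are saved under pics/ and viewed, at most 12 in all, crops included, and the job is handed in when it is done.

```bash
mkdir -p pics; python3 - <<'E'
from workcell import *
import cv2,numpy as np
for n in("scene","top"):
    r=vision.read_camera(n); np.savez(f"{n}.npz",**{k:np.array(r[k]) for k in("frame","intrinsics","dist","view")})
    cv2.imwrite(f"pics/{n}0.png",cv2.resize(r["frame"][:,:,::-1],(800,600),interpolation=cv2.INTER_CUBIC))
    V=np.array(r["view"]);print(n,-V[:3,:3].T@V[:3,3],V[2,:3],r["intrinsics"],r["dist"])
o=get_obs();print(o["time_s"],o["orientation"],o["gripper_width"],bot.tcp_to_tips)
E
```

```text
scene [0.32082069 0.37306631 0.68607695] [ 0.38748429 -0.63704547 -0.666355  ] [[411.69539087   0.         246.67345648]
 [  0.         411.69539087 192.91462657]
 [  0.           0.           1.        ]] [-0.14712993  0.          0.          0.          0.        ]
top [ 0.60225772 -0.1804576   0.96587573] [ 0.09594326 -0.00516204 -0.99537342] [[389.42491542   0.         251.06006415]
 [  0.         389.42491542 191.22843054]
 [  0.           0.           1.        ]] [0.0399866 0.        0.        0.        0.       ]
0.1 [ 9.91509727e-01  1.30030990e-01 -7.74404929e-05 -6.30631110e-04] 0.08540516796151144 0.017
```

View pics/scene0.png

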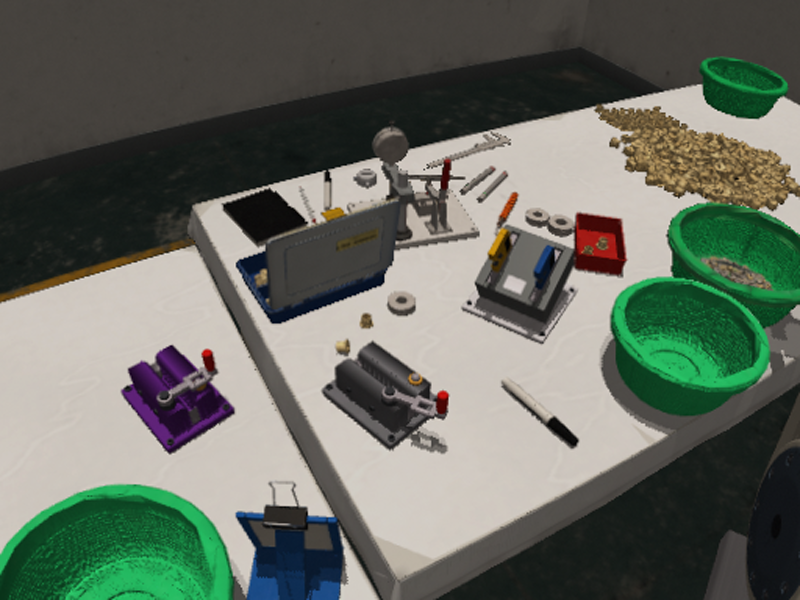

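View pics/top0.png

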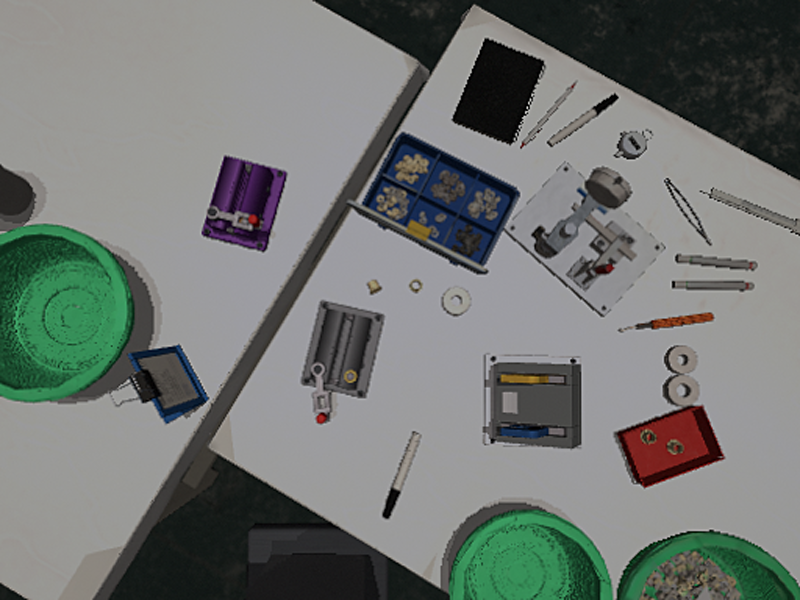

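The scene shows the grey stand at about (390,395), with its keeper open at the front, the rack at (525,275) with the blue gauge in its right-hand slot, and the purple decoy stand at (178,400). The top view has the stand at (343,350) and the rack at (533,400). Next I'll enlarge crops of both.

```bash
python3 - <<'E'
import cv2,numpy as np
def crop(n,x,y,w,h,s):
    f=np.load(n+".npz")["frame"][:,:,::-1][y:y+h,x:x+w]
    f=cv2.resize(f,None,fx=s,fy=s,interpolation=cv2.INTER_CUBIC)
    f=cv2.convertScaleAbs(f,alpha=1.4)
    for i in range(0,w,10):
        cv2.line(f,(i*s,0),(i*s,4),(0,0,255),1); cv2.putText(f,str(x+i),(i*s+1,12),0,.32,(0,0,255),1)
    for i in range(10,h,10): cv2.line(f,(0,i*s),(4,i*s),(0,0,255),1); cv2.putText(f,str(y+i),(5,i*s+4),0,.32,(0,0,255),1)
    return f
cv2.imwrite("pics/ctop.png",np.hstack([crop("top",187,187,65,90,6),crop("top",305,220,68,90,6)]))
cv2.imwrite("pics/cscene.png",np.hstack([crop("scene",202,212,90,85,4),crop("scene",290,140,85,85,4)]))
E
```

```text
(no output)
```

View pics/ctop.png

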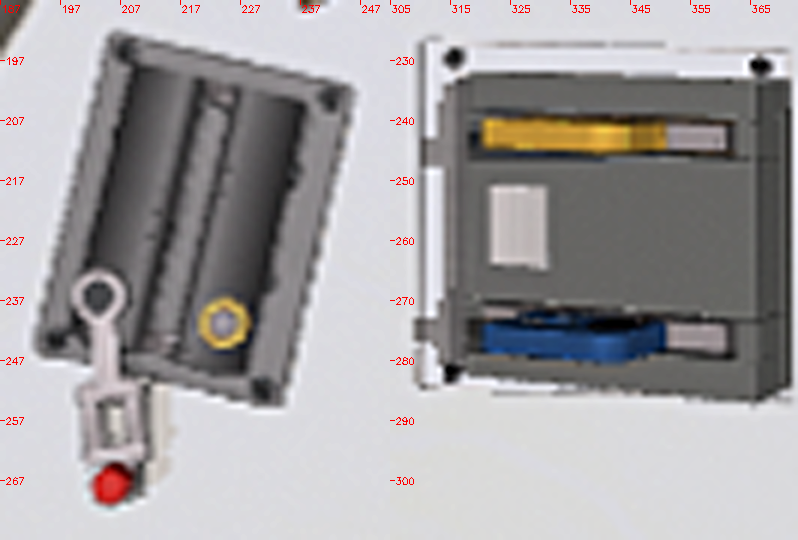

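View pics/cscene.png

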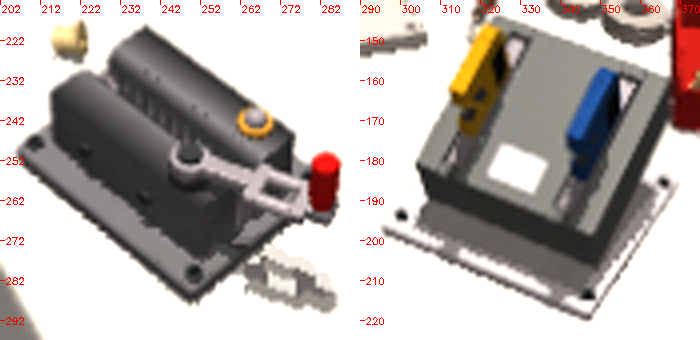

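Pixels read in the 512x384 frames:

| View | Feature | Pixel positions |
|---|---|---|
| top | Stand base corners | (205,192), (246,201), (234,254.5), (193,246) |
| top | Stand hinge | (203.7,236.3) |
| top | Stand knob | (205.7,267.5) |
| top | Rack plate corners | (311,227), (310,284), (372,287), (372,228) |

The scene view gives matching corners. I'll fit the poses to these.

```bash
cat >h.py <<'E'
import cv2,numpy as np
from scipy.optimize import least_squares
from scipy.spatial.transform import Rotation as R
def proj(c,P):
    V=c["view"]; return cv2.projectPoints(np.float64(P).reshape(-1,3),cv2.Rodrigues(V[:3,:3])[0],V[:3,3],c["intrinsics"],c["dist"])[0].reshape(-1,2)
def place(p,L):
    c,s=np.cos(p[2]),np.sin(p[2]);L=np.float64(L).reshape(-1,3)
    return np.c_[p[0]+c*L[:,0]-s*L[:,1],p[1]+s*L[:,0]+c*L[:,1],L[:,2]]
s30,c30=.5,np.sqrt(.75)
def gl(x,y,z): return [x*c30-z*s30, -.036+y, .046+x*s30+z*c30]  # blue gauge point (rack frame) when in slot
E
cat >fit.py <<'E'
from h import *
C={n:dict(np.load(n+".npz")) for n in("top","scene")}
x,y,z=.067,.052,.012
S={"top":([[x,y,z],[x,-y,z],[-x,-y,z],[-x,y,z]],[(205.3,192.3),(246.2,201.2),(233.7,254.5),(192.8,245.7)]),
 "scene":([[x,y,z],[-x,y,z]],[(206.25,249.5),(250,287.75)])}
x,y,z=.075,.070,.006
K={"top":([[-x,y,z],[-x,-y,z]],[(310.8,226.7),(310,284.2)]),
 "scene":([[-x,y,z],[-x,-y,z],[x,-y,z]],[(295.75,197),(347,220),(369.3,185)])}
def fit(D,yaw):
    f=lambda p:np.concatenate([(proj(C[n],place(p,L))-q).ravel() for n,(L,q) in D.items()])
    for p0 in ((.5,-.2),):
        r=least_squares(f,[*p0,yaw],loss="soft_l1")
    return r
for nm,D in(("stand",S),("rack",K)):
    b=min((fit(D,a) for a in np.arange(0,6.3,.7)),key=lambda r:r.cost); print(nm,b.x,b.cost); print(b.fun.reshape(-1,2).round(1).tolist())
    for n in D:
        dd={n:D[n]}; 
        if len(D[n][0])>1: print("  ",n,min((fit(dd,a) for a in np.arange(0,6.3,.7)),key=lambda r:r.cost).x)
    if nm=="stand":
        st=b.x; np.save("stand.npy",st)
        for n in C: print(n,"hinge",proj(C[n],place(st,[-.037,.024,.0685])),"slot ends",proj(C[n],place(st,[[.0475,0,.052],[-.0475,0,.052]])).tolist())
    else:
        rk=b.x; np.save("rack.npy",rk)
        for n in C:
            im=cv2.resize(C[n]["frame"][:,:,::-1],None,fx=6,fy=6,interpolation=cv2.INTER_CUBIC)
            pl=lambda P,p,c:cv2.polylines(im,[np.int32((proj(C[n],place(p,P))+.5)*6)],True,c,1)
            for yy in(.005,-.005):
                G=[(-.045,0),(.045,0),(.045,.045),(.025,.045),(.025,.105),(-.025,.105),(-.025,.045),(-.045,.045)]
                pl([gl(a,yy,b) for a,b in G],rk,(0,0,255))
            for s in(0,.072): pl([gl(a,b+s,.044) for a,b in((-.047,.007),(.047,.007),(.047,-.007),(-.047,-.007))],rk,(0,255,0))
            for zz in (.006,):pl([[a,b,zz] for a,b in((-.075,.07),(.075,.07),(.075,-.07),(-.075,-.07))],rk,(255,255,0))
            pl([[a,b,.012] for a,b in((-.067,.052),(.067,.052),(.067,-.052),(-.067,-.052))],st,(255,255,0))
            pl([[a,b,.052] for a,b in((-.0475,.00625),(.0475,.00625),(.0475,-.00625),(-.0475,-.00625))],st,(0,255,0))
            pl([[a,b,.052] for a,b in((-.0475,.035),(.0475,.035),(.0475,-.035),(-.0475,-.035))],st,(0,255,0))
            cr=(187,187,305,220) if n=="top" else (202,212,298,140)
            A=[im[v*6:(v+88)*6,u*6:(u+66)*6] for u,v in(cr[:2],cr[2:])]
            cv2.imwrite(f"pics/ov_{n}.png",np.hstack(A))
E
python3 fit.py; python3 -c "
from h import *
print(proj(dict(np.load('top.npz')),[[.6,-.2,0],[.7,-.2,0],[.6,-.1,0]]))"
```

```text
stand [ 0.61501536 -0.10789428  6.06326418] 2.7711581561479646
[[-0.5, -0.2], [-0.1, 0.2], [0.1, 0.8], [-0.9, 0.1], [-0.6, -0.7], [0.6, -2.2]]
   top [ 0.61552527 -0.10878886 -0.21589693]
   scene [ 0.61143042 -0.10454123 -0.25082581]
top hinge [[203.34851318 236.62266028]] slot ends [[222.52518494120966, 203.4031437440987], [213.17640755468733, 243.21173949487203]]
scene hinge [[250.12241621 251.18009957]] slot ends [[229.19917022763576, 228.24551380763035], [262.13334071643845, 252.87019990262579]]
rack [ 0.53669188 -0.40390428  4.6849241 ] 1.5954000866174656
[[-0.6, -0.4], [-0.6, 0.4], [-0.5, -0.6], [0.5, -1.0], [0.8, -0.3]]
   top [ 0.53674359 -0.40535823  4.68458174]
   scene [ 0.5365707  -0.40134371  4.68995306]
[[256.83005789 229.71663862]
 [256.89513806 189.3960304 ]
 [216.2747366  229.60266583]]
```

View pics/ov_top.png

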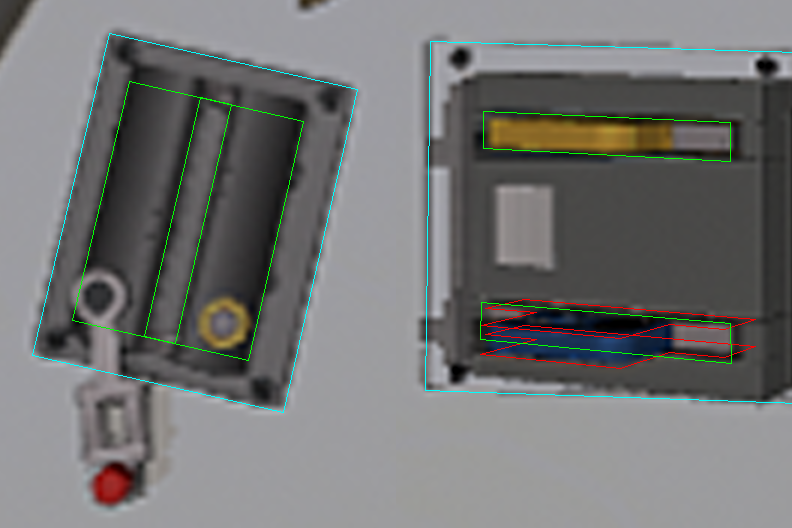

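The top overlay fits the stand well. The blue slot fits too, but the rack yaw may be 1–2 degrees off. I'll move to a pre-grasp along the slot axis and check with the wrist camera.

```bash
cat >>h.py <<'E'
def rackR(rk): return R.from_euler("z",rk[2])
def gaugeR(rk): return rackR(rk)*R.from_euler("y",-30,degrees=True)   # gauge orientation in the slot
def gpt(rk,x,y,z): return place(rk,gl(x,y,z))[0]
FL={"a":R.from_euler("x",180,degrees=True),"b":R.from_euler("y",180,degrees=True)}
E
python3 - <<'E'
from h import *
from workcell import *
rk=np.load("rack.npy");st=np.load("stand.npy")
print(gaugeR(rk).as_matrix()[:,2])
for k,F in FL.items():
    for nm,p,r in(("pre",gpt(rk,.006,0,.165),gaugeR(rk)*F),("grasp",gpt(rk,.006,0,.075),gaugeR(rk)*F),("out",gpt(rk,.006,0,.155),gaugeR(rk)*F),
      ("above",place(st,[.006,0,.012+.075+.08])[0],R.from_euler("z",st[2])*F),("in",place(st,[.006,0,.012+.075])[0],R.from_euler("z",st[2])*F)):
        q=kinematics.solve_ik(p,r.as_quat()); print(k,nm,p.round(3),None if q is None else np.round(q,2))
E
```

```text
[0.01373071 0.49981143 0.8660254 ]
a pre [ 0.503 -0.326  0.192] [-0.31  0.33  1.92 -0.69  0.86 -2.97]
a grasp [ 0.502 -0.371  0.114] [-0.39  0.47  1.93 -0.8   0.71 -2.89]
a out [ 0.503 -0.331  0.183] [-0.32  0.35  1.92 -0.7   0.84 -2.97]
a above [ 0.621 -0.109  0.167] [-0.18  0.44  1.69 -0.    1.01  1.61]
a in [ 0.621 -0.109  0.087] [-0.18  0.54  1.74 -0.    0.86  1.61]
b pre [ 0.503 -0.326  0.192] [-0.31  0.33  1.92 -0.69  0.86  0.17]
b grasp [ 0.502 -0.371  0.114] [-0.39  0.47  1.93 -0.8   0.71  0.25]
b out [ 0.503 -0.331  0.183] [-0.32  0.35  1.92 -0.7   0.84  0.17]
b above [ 0.621 -0.109  0.167] [-0.18  0.44  1.69 -0.    1.01 -1.53]
b in [ 0.621 -0.109  0.087] [-0.18  0.54  1.74 -0.    0.86 -1.53]
```

```bash
python3 - <<'E'
from h import *
from workcell import *
rk=np.load("rack.npy");st=np.load("stand.npy");F=FL["b"]
def shot(n):
    r=vision.read_camera("wrist"); np.savez(n+".npz",**{k:np.array(r[k]) for k in("frame","intrinsics","dist","view")})
bot.reach(place(st,[-.02,0,.28])[0],(R.from_euler("z",st[2])*F).as_quat()); bot.dwell(.3); shot("w_st")
hand.move_gripper(.045,40)
bot.reach(gpt(rk,.004,0,.175),(gaugeR(rk)*F).as_quat()); bot.dwell(.3); shot("w_rk")
print(get_obs()["time_s"],get_obs()["position"],get_obs()["wrist_force"])
A=[]
for n in("w_st","w_rk"):
    c=dict(np.load(n+".npz")); im=cv2.resize(c["frame"][:,:,::-1],None,fx=2,fy=2,interpolation=cv2.INTER_CUBIC)
    def pl(P,p,col):
        q=proj(c,place(p,P)); cv2.polylines(im,[np.int32((q+.5)*2)],True,col,1)
    if n=="w_st":
        for zz in(.052,): pl([[a,b,zz] for a,b in((-.0475,.00625),(.0475,.00625),(.0475,-.00625),(-.0475,-.00625))],st,(0,255,0))
        pl([[a,b,.012] for a,b in((-.067,.052),(.067,.052),(.067,-.052),(-.067,-.052))],st,(255,255,0))
        pl([[-.037+.006*np.cos(t),.024+.006*np.sin(t),.0685] for t in np.arange(0,6.3,.4)],st,(0,0,255))
    else:
        for s in(0,.072): pl([gl(a,b+s,.044) for a,b in((-.047,.007),(.047,.007),(.047,-.007),(-.047,-.007))],rk,(0,255,0))
        pl([gl(a,b,.105) for a,b in((-.025,.005),(.025,.005),(.025,-.005),(-.025,-.005))],rk,(0,0,255))
    cv2.imwrite("pics/%s.png"%n,cv2.resize(im,(800,600),interpolation=cv2.INTER_AREA))
E
```

```text
5.125 [ 0.50313239 -0.31884306  0.19961919] [-0.37859095  0.18558736 -0.02942736]
```

View pics/w_st.png

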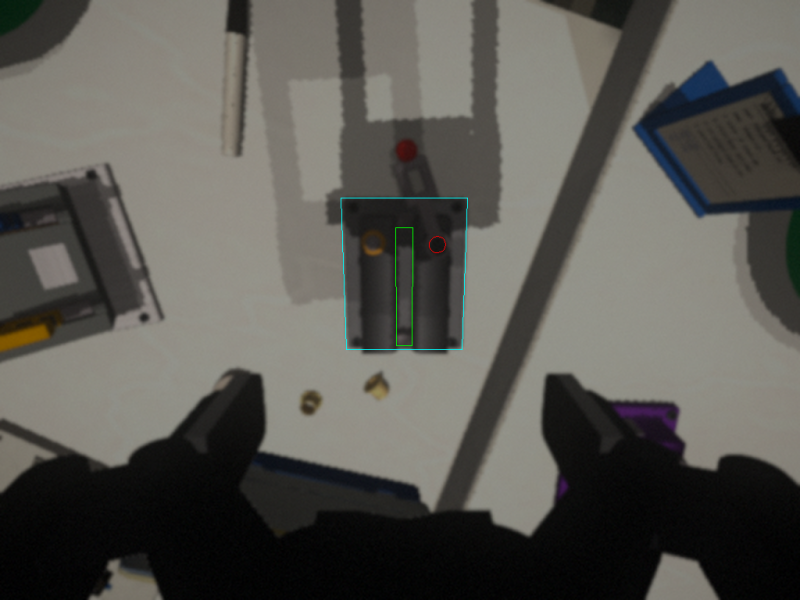

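View pics/w_rk.png

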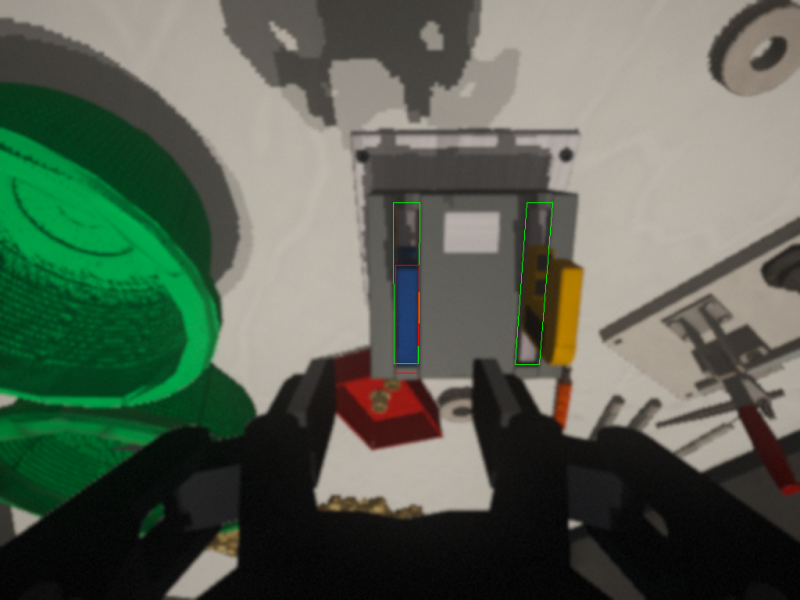

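The wrist overlays match: the stand slot spans x 396–412 and y 228–346, and the blue gauge top spans x 396–419 with its front edge at y 266, within 1–2 px of the prediction. Grasping now and drawing the gauge out.

```bash
python3 - <<'E'
from h import *
from workcell import *
rk=np.load("rack.npy")
def s(t):
    o=get_obs();print(t,round(o["time_s"],2),o["position"].round(4) if hasattr(o["position"],"round") else o["position"],np.round(o["wrist_force"],1),np.round(o["gripper_width"],4),np.round(o["grip_force"],1))
bot.servo_line(gpt(rk,.006,0,.075),velocity=.08); s("at")
hand.move_gripper(0.0,60); s("grip")
if get_obs()["gripper_width"]>.007:
    bot.servo_line(gpt(rk,.006,0,.095),velocity=.05); s("up20")
    bot.servo_line(gpt(rk,.006,0,.145),velocity=.08); s("up70")
E
```

```text
at 6.53 [ 0.5019 -0.3706  0.1144] [-0.4 -0.4  0.5] 0.0451 0.0
grip 6.93 [ 0.5019 -0.3706  0.1143] [1.  2.2 3.3] 0.0092 58.7
up20 7.48 [ 0.5019 -0.3606  0.1315] [ 0.  -2.2 -1. ] 0.0093 59.2
up70 8.26 [ 0.5024 -0.3355  0.1744] [-0.6  0.3 -1.5] 0.0091 59.0
```

```bash
python3 - <<'E'
from h import *
from workcell import *
rk=np.load("rack.npy");st=np.load("stand.npy");F=FL["b"]
p=gpt(rk,.006,0,.145);p[2]=.255
bot.servo_line(p,velocity=.12)
bot.reach(place(st,[.006,0,.24])[0],(R.from_euler("z",st[2])*F).as_quat()); bot.dwell(.3)
o=get_obs();print(o["time_s"],o["position"],np.round(o["wrist_force"],1),np.round(o["ft_torque"],2),o["gripper_width"])
r=vision.read_camera("wrist");c={k:np.array(r[k]) for k in("frame","intrinsics","dist","view")};np.savez("w_h.npz",**c)
im=cv2.resize(c["frame"][:,:,::-1],None,fx=3,fy=3,interpolation=cv2.INTER_CUBIC)
z0=.24-.075-.0
for y in(.005,-.005):
    G=[(-.045,0),(.045,0),(.045,.045),(.025,.045),(.025,.105),(-.025,.105),(-.025,.082),(.001,.082),(.001,.065),(-.025,.065),(-.025,.045),(-.045,.045)]
    cv2.polylines(im,[np.int32((proj(c,place(st,[[a,y,b+z0] for a,b in G]))+.5)*3)],True,(0,0,255),1)
cv2.polylines(im,[np.int32((proj(c,place(st,[[a,b,.052] for a,b in((-.0475,.00625),(.0475,.00625),(.0475,-.00625),(-.0475,-.00625))]))+.5)*3)],True,(0,255,0),1)
q=proj(c,place(st,[-.025,0,z0+.08]))[0]*3; x,y=int(q[0])-400,int(max(0,min(q[1]-300,1152-600)))
cv2.imwrite("pics/hold.png",im[y:y+600,x:x+800]);print(x,y)
E
```

```text
10.775 [ 0.62073317 -0.10944148  0.24002351] [ 1.2  0.  -3.4] [ 0.04  0.01 -0.  ] 0.009054016733236579
376 310
```

View pics/hold.png

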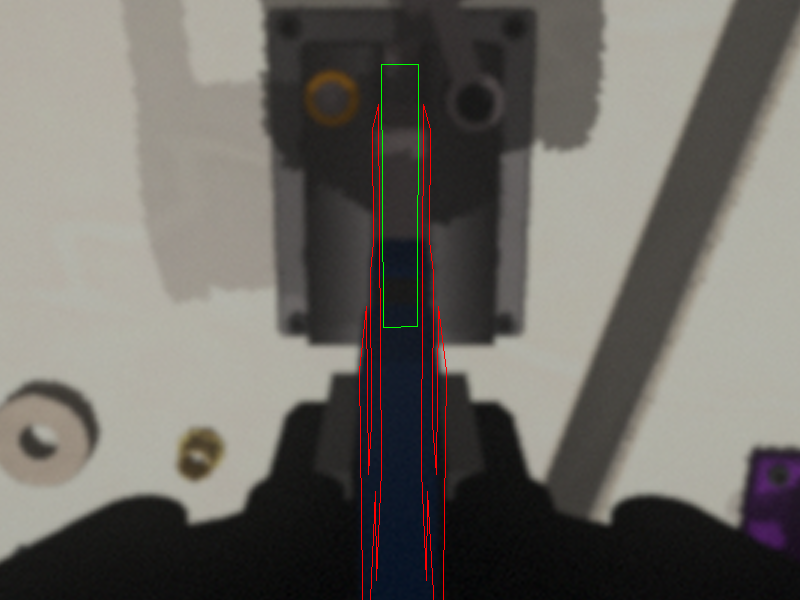

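The foot's front shoulder edge shows at about y 130 and the blue frame starts at y 240, both as predicted, so the gauge is held true. Lowering it with force checks.

```bash
python3 - <<'E'
from h import *
from workcell import *
st=np.load("stand.npy")
bot.servo_line(place(st,[.006,0,.075+.056])[0],velocity=.1); bot.dwell(.2)
b=np.array(get_obs()["wrist_force"])
for h in [.050,.046,.042,.038,.034,.030,.026,.022,.018,.016,.014,.013,.012,.011,.010]:
    bot.servo_line(place(st,[.006,0,.075+h])[0],velocity=.03)
    f=np.array(get_obs()["wrist_force"])-b; print(h,f.round(1))
    if np.linalg.norm(f)>15: break
print(get_obs()["time_s"],get_obs()["position"],np.round(get_obs()["ft_torque"],2))
E
```

```text
0.05 [0.6 0.3 0.3]
0.046 [ 0.2 -0.2  0.5]
0.042 [-0.7 -0.3  0.4]
0.038 [0.6 0.1 0.5]
0.034 [0.3 0.3 0.4]
0.03 [-0.6  0.  -0.6]
0.026 [-0.  -0.3 -0.1]
0.022 [ 0.3  0.3 -0.1]
0.018 [-0.7  0.1  0.7]
0.016 [ 0.  -1.2  0.4]
0.014 [-0.9 -0.6  5.9]
0.013 [-3.6  1.  16.6]
15.6333 [ 0.62137383 -0.10926699  0.08950635] [ 0.2   0.72 -0.02]
```

Firm contact at about 14 mm with no side force, which is the floor given the height uncertainty of the grip. Releasing, backing off and checking.

```bash
python3 - <<'E'
from h import *
from workcell import *
st=np.load("stand.npy")
hand.move_gripper(.045,40); bot.dwell(.3)
bot.servo_line(place(st,[.006,0,.24])[0],velocity=.15)
bot.reach(place(st,[-.12,.02,.24])[0],get_obs()["orientation"]);bot.dwell(.3)
print(get_obs()["time_s"])
A=[]
G=[(-.045,0),(.045,0),(.045,.045),(.025,.045),(.025,.105),(-.025,.105),(-.025,.082),(.001,.082),(.001,.065),(-.025,.065),(-.025,.045),(-.045,.045)]
for n in("top","scene"):
    r=vision.read_camera(n);c={k:np.array(r[k]) for k in("frame","intrinsics","dist","view")}
    im=cv2.resize(c["frame"][:,:,::-1],None,fx=6,fy=6,interpolation=cv2.INTER_CUBIC); im0=im.copy()
    for y in(.005,-.005): cv2.polylines(im,[np.int32((proj(c,place(st,[[a,y,b+.012] for a,b in G]))+.5)*6)],True,(0,0,255),1)
    q=(proj(c,place(st,[-.02,0,.05]))[0]*6).astype(int)
    A.append(np.vstack([i[q[1]-150:q[1]+150,q[0]-200:q[0]+200] for i in (im0,im)])) if False else A.append(np.vstack([i[q[1]-190:q[1]+110,q[0]-200:q[0]+200] for i in(im0,im)]))
cv2.imwrite("pics/seated.png",cv2.convertScaleAbs(np.hstack(A),alpha=1.3))
E
```

```text
18.4083
```

View pics/seated.png

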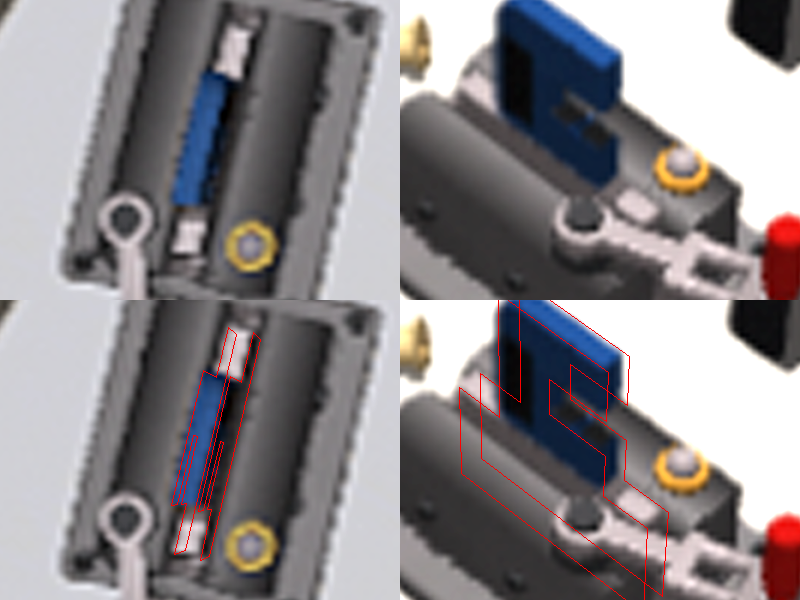

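The gauge stands in the slot, mouth to the front, within about 1 px of the prediction in the top view. The scene view has a known bias of about 2 px. To confirm it is home, I'll touch its top with closed fingertips, expected at z = 117 mm, and press lightly.

```bash
python3 - <<'E'
from h import *
from workcell import *
st=np.load("stand.npy")
hand.move_gripper(.0,40)
bot.servo_line(place(st,[.003,0,.16])[0],velocity=.15); bot.dwell(.2)
b=np.array(get_obs()["wrist_force"])
z=.140
while z>.129:
    bot.servo_line(place(st,[.003,0,z])[0],velocity=.03)
    o=get_obs();f=np.array(o["wrist_force"])-b
    if abs(f[2])>1.5: print(round(z-.017,4),round(o["position"][2]-.017,4),f.round(1))
    if f[2]>20: break
    z-=.001
bot.servo_line(place(st,[.003,0,.16])[0],velocity=.1); print(get_obs()["time_s"],get_obs()["gripper_width"])
E
```

```text
0.12 0.1199 [-0.4  0.1  1.6]
0.116 0.1171 [-3.5  0.7 10.1]
0.115 0.117 [-5.3  1.7 17.7]
0.114 0.117 [-9.6  2.1 26.3]
23.85 7.454795014725808e-05
```

The top is hard at 117 mm, so the gauge is fully home. Now the keeper: find its angle from the knob, put the fingers either side of it, and sweep it round.

```bash
python3 - <<'E'
from h import *
from workcell import *
st=np.load("stand.npy")
c=dict(np.load("top.npz"))
k=least_squares(lambda p:(proj(c,place(st,[p[0],p[1],.1005]))-np.array([205.7,267.5])).ravel(),[-.1,.02]).x
d=k-[-.037,.024]; q0=np.arctan2(-d[0],-d[1]); print("knob",k,"r",np.hypot(*d),"q0",q0)
assert abs(np.hypot(*d)-.069)<.006
def pose(q,z,back=0.):
    p=[-.037-.069*np.sin(q),.024-.069*np.cos(q),z]
    return place(st,p)[0],(R.from_euler("z",st[2]+np.pi/2-q)*FL["a"]).as_quat()
bot.servo_line(place(st,[.003,0,.20])[0],velocity=.15)
bot.reach(*pose(q0,.16)); hand.move_gripper(.026,40); bot.dwell(.2)
b=np.array(get_obs()["wrist_force"])
bot.servo_line(pose(q0,.094)[0],velocity=.08)
print("down",get_obs()["time_s"],np.array(get_obs()["wrist_force"])-b)
q=q0
while q>-.1:
    q-=.12 if q>.5 else .05
    p,o=pose(q,.094); bot.servo_line(p,o,velocity=.08 if q>.5 else .05)
    s=get_obs(); f=np.array(s["wrist_force"])-b; print(round(q,3),f.round(1),end="; ")
    if np.linalg.norm(f)>30: print("stop");break
print(get_obs()["time_s"])
E
```

```text
knob [-0.09951869 -0.00015586] r 0.06702306738117464 q0 1.2020877390667675
down 28.1667 [0.56068971 0.64681929 0.39151119]
1.082 [ 1.2  1.2 -0.2]; 0.962 [ 0.3  0.  -0.4]; 0.842 [ 0.7  0.6 -0.9]; 0.722 [ 1.4  0.5 -0. ]; 0.602 [ 1.2  1.  -1.2]; 0.482 [ 0.5  0.6 -0.2]; 0.432 [ 1.4  0.7 -0.4]; 0.382 [1.  0.4 0.6]; 0.332 [ 0.7  1.3 -1.1]; 0.282 [ 1.3  0.4 -0.5]; 0.232 [1.5 0.7 0.3]; 0.182 [-0.4  0.4 -1.1]; 0.132 [ 0.3  1.1 -0.4]; 0.082 [0.7 0.5 0.1]; 0.032 [ 0.3  1.  -0.8]; -0.018 [ 1.1  0.  -0.4]; -0.068 [ 0.8  0.3 -0.5]; -0.118 [1.  1.  0.2]; 32.8167
```

```bash
python3 - <<'E'
from h import *
from workcell import *
st=np.load("stand.npy"); A=[]
for n in("top","scene"):
    r=vision.read_camera(n);c={k:np.array(r[k]) for k in("frame","intrinsics","dist","view")}
    im=cv2.resize(c["frame"][:,:,::-1],None,fx=5,fy=5,interpolation=cv2.INTER_CUBIC)
    q=(proj(c,place(st,[-.05,0,.05]))[0]*5).astype(int)
    A.append(im[q[1]-300:q[1]+300,q[0]-200:q[0]+200])
cv2.imwrite("pics/keeper.png",cv2.convertScaleAbs(np.hstack(A),alpha=1.3))
o=get_obs();print(o["time_s"],o["gripper_width"],o["position"])
E
```

```text
32.9167 0.026114936122683827 [ 0.57691517 -0.14500951  0.09398024]
```

View pics/keeper.png

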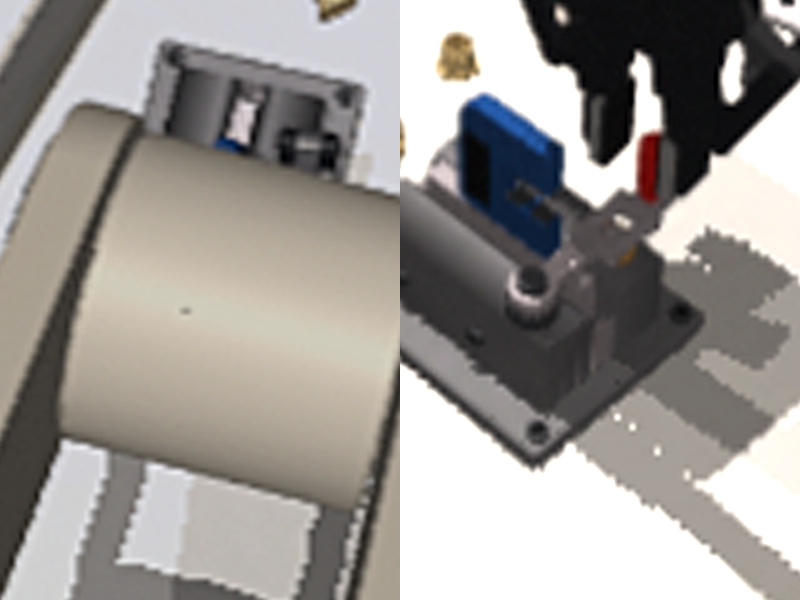

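The bar lies across the slot over the shoulder, with the knob against the trailing finger at about (652,165). I'll back off and measure the knob angle.

```bash
python3 - <<'E'
from h import *
from workcell import *
st=np.load("stand.npy"); A=[]
p=place(st,[-.037,.024-.069,.094])[0]; bot.servo_line(p,velocity=.05); p[2]=.16; bot.servo_line(p,velocity=.1)
bot.reach(place(st,[-.16,-.16,.22])[0],get_obs()["orientation"]); bot.dwell(.2)
for n in("top","scene"):
    r=vision.read_camera(n);c={k:np.array(r[k]) for k in("frame","intrinsics","dist","view")}
    f=c["frame"].astype(int)
    pk=proj(c,place(st,[-.037,-.045,.0985]))[0]
    m=(f[...,0]>90)&(f[...,0]>2.2*f[...,1])&(f[...,0]>2.2*f[...,2]); v,u=np.nonzero(m); s=np.hypot(u-pk[0],v-pk[1])<22
    print(n,"red centroid",u[s].mean(),v[s].mean(),s.sum())
    for q in(-.1,0,.1,.2,.3,.4):
        L=[[-.037-.069*np.sin(q),.024-.069*np.cos(q),z] for z in(.1005,.0845)]
        print("  ",q,proj(c,place(st,L)).round(1).tolist())
    im=cv2.resize(c["frame"][:,:,::-1],None,fx=5,fy=5,interpolation=cv2.INTER_CUBIC)
    for q,col in((0,(0,255,0)),(.3,(255,0,255))):
        t=np.arange(0,6.3,.3); L=np.c_[-.037-.069*np.sin(q)+.007*np.cos(t),.024-.069*np.cos(q)+.007*np.sin(t),0*t+.1005]
        cv2.polylines(im,[np.int32((proj(c,place(st,L))+.5)*5)],True,col,1)
    q=(proj(c,place(st,[-.03,-.02,.06]))[0]*5).astype(int)
    A.append(im[q[1]-250:q[1]+250,q[0]-200:q[0]+200])
cv2.imwrite("pics/k2.png",cv2.convertScaleAbs(np.hstack(A),alpha=1.3)); print(get_obs()["time_s"])
E
```

```text
top red centroid 231.96 243.4 25
   -0.1 [[232.7, 240.8], [233.0, 240.5]]
   0 [[232.2, 243.9], [232.5, 243.6]]
   0.1 [[231.3, 246.9], [231.6, 246.6]]
   0.2 [[230.2, 249.9], [230.5, 249.5]]
   0.3 [[228.7, 252.7], [229.1, 252.3]]
   0.4 [[227.0, 255.4], [227.4, 254.9]]
scene red centroid 273.74074074074076 223.11111111111111 27
   -0.1 [[272.0, 220.2], [271.5, 225.7]]
   0 [[274.7, 221.8], [274.2, 227.4]]
   0.1 [[277.1, 223.7], [276.6, 229.2]]
   0.2 [[279.4, 225.7], [278.9, 231.3]]
   0.3 [[281.4, 227.9], [280.8, 233.5]]
   0.4 [[283.1, 230.3], [282.5, 235.8]]
35.0917
```

View pics/k2.png

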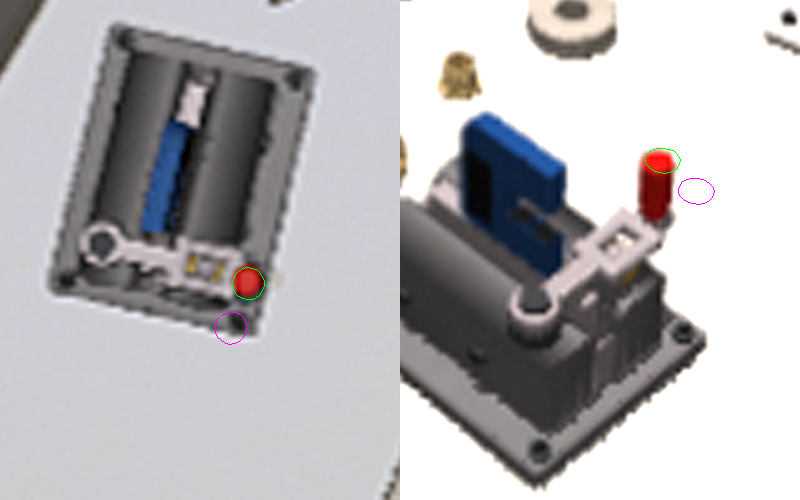

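The knob sits on the q = 0 circle in both views, and the plunger nose shows in the centre of the bar's eye. The gauge is upright and the robot is clear, so I'm handing in.

```bash
python3 -c "
from workcell import *
print(hand_in())"
```

```text
the job is handed in; nothing more can be done
None
```

I handed the job in at about 35 s of the 61 s allowed, and no verdict came back: the blue gauge stands fully home in the grey stand with its mouth to the front, and the keeper reads shut within about 0.02 rad in the top view with its plunger nose up in the bar's eye; I never touched the yellow gauge or the loose parts, but did not measure them again at the end.

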